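# Slide a specimen plate over the edge of its loading block and lay it in the tray

### The arm

A 6-joint arm with a two-finger parallel gripper is mounted at the origin on a cart in front of the work surface, level with it; the furniture and walls round the work are solid. World frame = base frame: x ahead of the robot, y to its left, z up, the work surface at z = 0. Lengths are in mm, angles in rad, forces in N, time in s.
With the tool pointing down it reaches from about 275 to 750 mm from the base axis. Payload 10.2 kg.
Tool frame: the origin (TCP) lies at the centre of the arm's flange, where the gripper is bolted on; the fingertips stand 173 mm ahead of it and the grasp point (between the pads) lies 155 mm ahead of it; z points along the fingers, y is the line along which they close (so a half turn about z gives the same grasp; the last joint's range is limited). The gripper opens to 85 mm and grips with 20 to 120 N. Pads are 22 mm wide; open, the fingers measure 114 mm over their backs; the gripper's body (76 mm by 85 mm) begins 54 mm behind the grasp point. The pads swing forward as they close: fully open they stand 13 mm farther back than shut.
Start: joints at [-1.475, 0.313, 1.498, -0, 1.331, -0.223], TCP at [164.537, -498.558, 404.694] pointing down, gripper open.
Joint ranges: [-2.94, 2.94], [-0.97, 2.17], [0.19, 2.56], [-1.23, 4.37], [0.02, 3.11], [-2.88, 2.88]. Speed limits (rad/s): [2.39, 2.39, 3.01, 3.14, 3.14, 3.14].

### API

Orientations are given as a unit quaternion [w, x, y, z].
In Python, from rig import ctrl gives the robot as it stands.
- The arm moves only by the shell command python3 steer.py 'ROWS' [OPENING] [FORCE]. ROWS is a JSON list of rows, 1 to 8 of them, each of 6 numbers: dx, dy, dz in mm, then a rotation vector rx, ry, rz in rad; each row is the pose to reach, as a shift and turn from the pose commanded when the command began, along the tool's axes at that moment; what a row does not reach only later rows make up. A row lasts 1/10 s, in which the tool goes at most 50 mm and 0.15 rad, less where a joint would pass 70% of its speed; a pose out of reach is approached as far as the arm can. OPENING is the opening from 0.0 (shut) to 1.0 (fully open), set as the command begins (- or left out keeps the last). The fingers move at their own pace and stop on an object; FORCE is the grip in N (left out, the last holds). Time passes only in rows, so rows that do not move let the fingers close. It prints the time, the measured TCP pose, the force, the opening and the grip force at its end.
- ctrl.sense(): the state, without advancing time (a new reading comes with each control period).
- ctrl.capture(name): name is "side" or "top"; returns the picture (480x640x3 uint8, red, green, blue); there is no depth.
- ctrl.calibration(name): a dict with "fx", "fy", "cx", "cy" (pixels), "position" and "attitude" of the camera in the world. Camera axes: x right, y down, z forward; pixel columns grow to the right and rows downward; lengths in mm; the calibration is good to about 2 mm. A picture is of the moment at which its call begins. calibration takes no time and is no camera call.
- ctrl.finish_job(): hands the job in; it is judged then, once.
The state is a dict: "time_s": time; "joints": joint angles; "dq": joint speeds; "tau": joint torques, N m; "eef_pos": TCP position; "ee_rot": TCP orientation; "force": force on the tool from outside, world axes, zero at the start; "wrist_torque": the same for the moment, N m; "grip_width": opening from 0.0 (shut) to 1.0 (fully open); "grip_force": force on a finger pad.
Only numpy, scipy, OpenCV 4.12 (cv2) and the standard library are available. Lean on these libraries where they do the work, as an engineer would, in place of code of your own. Each camera call takes 0.05 s, during which the arm holds its last target. There are 200 camera calls.

### The job

Three thin aluminium specimen plates lie flush between the ribs of the raised loading block. Take the one with the single round window: slide it along its lane towards the robot until about a third of its length hangs over the block's open front edge, then grip the overhanging end by its two sides, lift it clear and lay it gently, flat on the floor of the steel tray, and let go. Do not let it fall on the bench, and leave the other two plates where they are.

Things in the scene. Friction and masses are not known exactly. Their poses are not given: they have to be found in the camera images.
- plate_round: the plate to move: bare aluminium, 96 x 50 x 4 mm (x, y, z), 45 g, one round through window of 30 mm diameter at its centre; the 33 mm at each end are solid. Origin at the centre of its underside, x along its length and the lane (-x end nearest the block's front edge), z up. Its lane varies.
- plate_two: same outline, 96 x 50 x 4 mm, but with two round windows of 18 mm diameter, 40 mm apart along x; origin and axes as for plate_round. To be left alone.
- plate_slot: same outline, 96 x 50 x 4 mm, but with one long slot of 60 x 14 mm along x; origin and axes as for plate_round. To be left alone.
- loading_block: fixed dark steel block, 130 x 184 mm (x, y), flat top 45 mm above the bench; origin on the bench under its centre. Front edge at x = -65 mm in its frame, open, facing the robot; stop bar 10 mm high at the rear, x = +59 to +65. Four ribs along x, 5 mm wide, 4 mm high (level with the plates), form lanes 53 mm wide, centred at y = -58, 0, +58. The plates lie on its top, set back from the edge.
- tray: fixed open steel tray, outside 170 x 130 mm (x, y) and 18 mm high, walls and floor 3 mm; origin on the bench under its centre, z up

How it is judged (in metres and radians):
On the way, in this order (a step that is already met when the one before it is completed fails the run):
1. the plate with the single round window, still lying flat on the block in its lane, hangs at least 20 mm over the front edge (x of plate_round in the frame of loading_block below -0.037 m and z of plate_round in the frame of loading_block between 0.042 and 0.048 m and angle between plate_round's own z axis and vertical below 0.08 rad and contact force between plate_round and loading_block above 0.03 N), for 0.2 s.
2. the plate is held in the fingers, lifted clear of the block (height (world z) of plate_round above 0.06 m and contact force between plate_round and loading_block below 0.01 N and contact force between plate_round and the fingers above 0.3 N), for 0.1 s.
At the end, for the whole second after the job is handed in: The plate with the round window lies at rest flat on the tray's floor (within 4 degrees, its underside no more than 8 mm above the bench, its centre within 60 mm of the tray's centre); the other two plates are within 15 mm of where they started (z of plate_round in the frame of tray between 0 and 0.008 m and angle between plate_round's own z axis and vertical below 0.07 rad and horizontal distance between plate_round and tray below 0.06 m and linear speed of plate_round below 0.01 m/s and distance of each of plate_two, plate_slot from where it was at the start of the episode below 0.015 m); the robot touches nothing.
It fails at once if another plate is moved by more than 15 mm (distance of any of plate_two, plate_slot from where it was at the start of the episode above 0.015 m).
It fails at once if the plate falls beside the tray on the bench (height (world z) of plate_round below 0.03 m and horizontal distance between plate_round and tray above 0.13 m).
It fails at once if the plate is dropped into the tray from more than about 25 mm (linear speed of plate_round above 0.7 m/s and height (world z) of plate_round below 0.06 m and contact force between plate_round and the fingers below 0.01 N and horizontal distance between plate_round and tray below 0.13 m).
It also fails if it takes over 48 s, if anything falls off the work surface, if the arm or the gripper's body presses on something with over 40 N, if the wrist force passes 120 N, or if a joint passes its speed limit or range.

## Working session

There is one attempt and no reset: what is moved stays moved. The work goes in short steps, Python scripts to look and compute and a shell command to move; the robot and the scene stay as the last step left them, time stands still between calls to the robot, and variables do not carry over. Pictures are saved under pics/ and viewed, at most 10 in all, crops included, and the job is handed in when it is done.

```bash
ls; mkdir -p pics; python3 - <<'E'
from rig import ctrl
import cv2
s=ctrl.sense(); print(s)
for n in("top","side"):
    im=ctrl.capture(n); cv2.imwrite(f"pics/{n}0.png",im[:,:,::-1]); print(n,ctrl.calibration(n))
E
```

```text
pics
rig.py
steer.py
{'time_s': 0.0, 'joints': array([-1.47540829e+00,  3.13449545e-01,  1.49842487e+00,  1.59883915e-05,
        1.33099461e+00, -2.23410879e-01]), 'dq': array([-2.16026534e-03, -5.79371648e-05,  9.87483446e-04, -2.71610841e-04,
        7.53196120e-04,  8.81735662e-04]), 'tau': array([ 7.87811259e-04, -4.12267685e+01, -2.59743029e+01, -1.25817155e-04,
        4.01416677e-03, -1.75154815e-05]), 'eef_pos': array([ 164.52961771, -498.51613809,  404.13976147]), 'ee_rot': array([-6.36383479e-04,  9.87322884e-01,  1.58723394e-01,  4.85717036e-05]), 'force': array([-0.01077767, -0.23232071, -0.2378973 ]), 'wrist_torque': array([-0.01409148,  0.0029351 , -0.00267152]), 'grip_force': 0.0, 'grip_width': 1.0041223104481545}
top {'fx': 463.74159675253406, 'fy': 463.74159675253406, 'cx': 323.2604601513795, 'cy': 237.27392337205163, 'position': array([475.14786697, -65.62948115, 905.80803986]), 'attitude': array([-0.03295823,  0.71617503, -0.6970329 ,  0.01233757])}
side {'fx': 539.1511075164553, 'fy': 539.1511075164553, 'cx': 318.46051809789094, 'cy': 241.21541687137707, 'position': array([ 544.35513598, -818.41236871,  694.65449974]), 'attitude': array([-4.24580692e-01,  9.05250690e-01, -1.58799460e-02,  5.01984343e-04])}
```

View pics/top0.png

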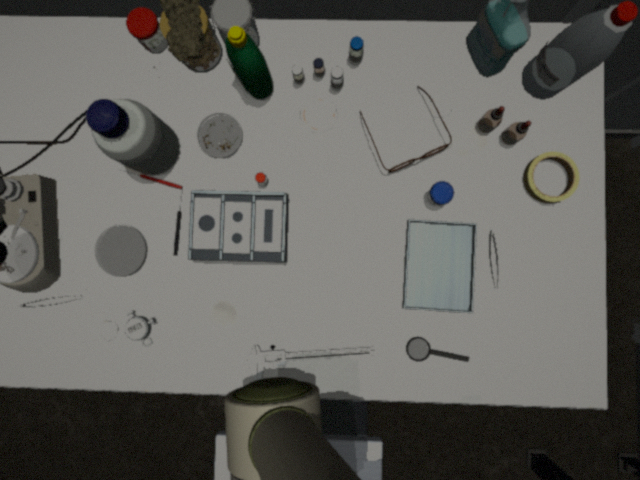

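View pics/side0.png

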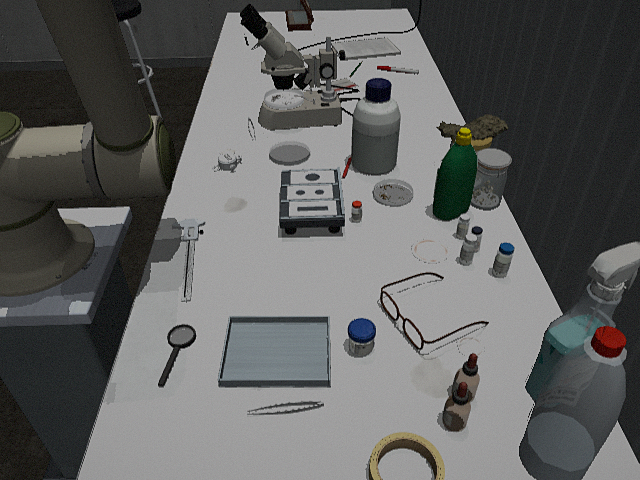

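The top view shows the block at about (190-288, 190-265), with plate_round in the left lane and its window at (207,223). The tray is at about (439,266), and a tall bottle stands near (130,130). The side view shows the block at (280-345, 168-232) and the tray at (220-330, 317-386). I'll zoom in to get accurate corners.

```bash
cat > h.py <<'E'
import numpy as np, cv2
from scipy.spatial.transform import Rotation as R
from rig import ctrl
def cam(n):
    c=ctrl.calibration(n); return c,R.from_quat(c['attitude'],scalar_first=True).as_matrix(),np.array(c['position'])
def proj(n,P):
    c,M,p=cam(n); q=(np.atleast_2d(P)-p)@M; return np.c_[c['fx']*q[:,0]/q[:,2]+c['cx'],c['fy']*q[:,1]/q[:,2]+c['cy']]
def ray(n,uv):
    c,M,p=cam(n); return p,M@np.array([(uv[0]-c['cx'])/c['fx'],(uv[1]-c['cy'])/c['fy'],1])
def onz(n,uv,z):
    p,d=ray(n,uv); return p+d*(z-p[2])/d[2]
def tri(a,b):
    p,d=ray('top',a); q,e=ray('side',b); t=np.linalg.lstsq(np.c_[d,-e],q-p,rcond=None)[0]
    x,y=p+t[0]*d,q+t[1]*e; return (x+y)/2,np.linalg.norm(x-y)
def crop(src,u,v,w,h,k,out):
    im=cv2.imread(src)[v:v+h,u:u+w]; cv2.imwrite(out,cv2.resize(im,None,fx=k,fy=k,interpolation=cv2.INTER_CUBIC))
E
python3 - <<'E'
from h import *
a=cv2.resize(cv2.imread('pics/top0.png')[180:275,180:300],None,fx=6,fy=6,interpolation=2)
cv2.imwrite('pics/t1.png',a)
crop('pics/side0.png',270,160,85,75,8,'pics/s1.png')
for n,uv in(('top',(207,223)),('side',(321,177))): print(onz(n,uv,49))
for uv in((405,220),(474,224),(402,308),(472,312)): print(onz('top',uv,18))
for uv in((190,190),(288,193),(188,262),(286,265)): print(onz('top',uv,47))
E
```

```text
[550.82717397 178.21914307  49.        ]
[570.83678959 176.82678915  49.        ]
[ 568.98743839 -194.47227527   18.        ]
[ 564.61937869 -325.41315043   18.        ]
[ 401.6655459  -191.61711814   18.        ]
[ 398.19011282 -322.88687295   18.        ]
[612.57128443 213.81695403  47.        ]
[611.21507833  28.54569504  47.        ]
[477.1075598  211.25636969  47.        ]
[476.63138317  27.8332154   47.        ]
```

View pics/t1.png

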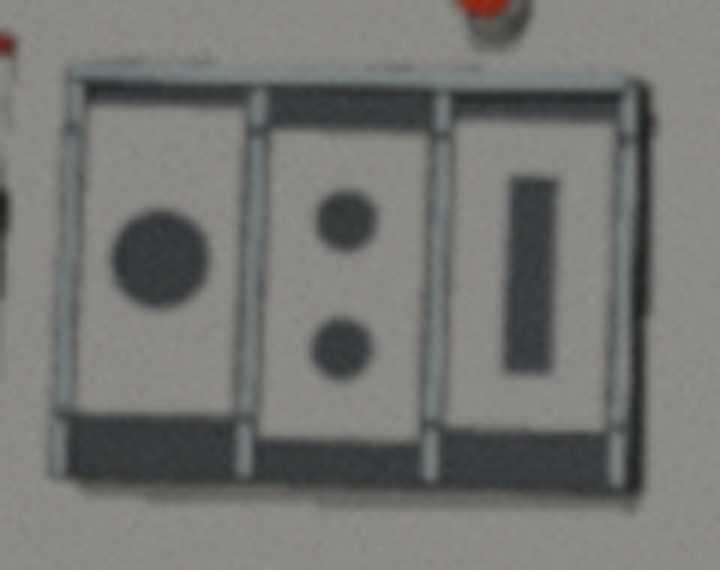

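View pics/s1.png

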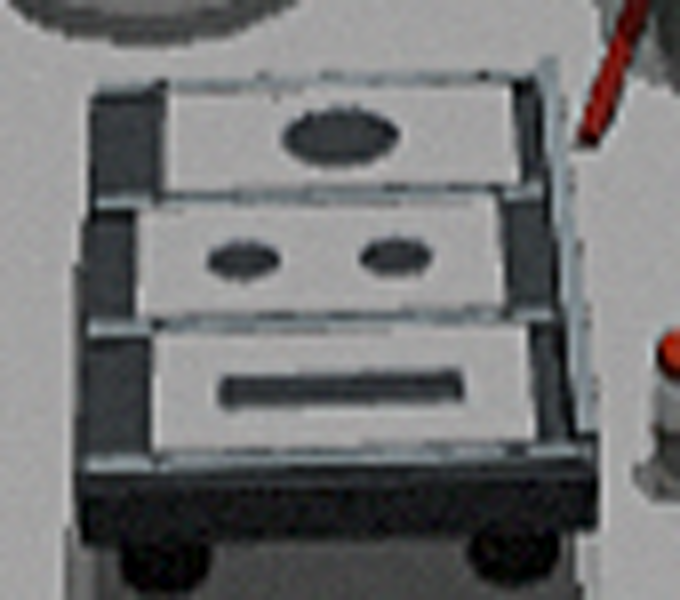

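The crops show these pixel positions, all in crop pixels. In the top crop, the round window is at (160,259), the plate's front edge at row 415, and the block's front at about row 480. In the side crop, the window is at (341,137), the plate's front edge at column ~162, and the block's front corner at (90,92). Next I'll triangulate.

```bash
python3 - <<'E'
from h import *
T=lambda u,v:((u+.5)/6-.5+180,(v+.5)/6-.5+180)
S=lambda u,v:((u+.5)/8-.5+270,(v+.5)/8-.5+160)
np.set_printoptions(precision=1,suppress=True)
for n,a,b in(('window',(160,259),(341,137)),('two far',(346,220),(396,257)),('two near',(342,349),(243,260)),
 ('slot',(531,275),(341,388)),('plate near-left c',(77,414),(165,85)),('plate near-right c',(238,416),(160,190)),('plate far right',(246,106),(520,186)),('plate far left',(88,104),(512,88)),
 ('rib4 front',(618,488),(82,465)),('rib2 front',(243,478),(95,203)),('rib3 front',(430,482),(88,330)),('rib1 front',(58,475),(93,92))):
    x,e=tri(T(*a),S(*b)); print(n,x,e)
    print('    z=49 top/side',onz('top',T(*a),49),onz('side',S(*b),49))
for a,b in(((405,220),(228,318)),((474,224),(220,386)),):pass
# tray: top img corners -> order far-left.. ; side img: robot at left => x to right
for n,a,b in(('FL',(405.5,220.5),(329,318)),('FR',(474,224.5),(329.5,384)),('NL',(402.5,308.5),(228,318.5)),('NR',(472,312),(220,386))):
    print(n,*tri(a,b))
# obstacle: bottle top
print('bottle cap',onz('top',(108,117),150)); print(tri((108,117),(377,86)))
E
```

```text
window [551.5 179.8  48.5] 0.31308622644079087
    z=49 top/side [551.3 179.7  49. ] [551.6 179.   49. ]
two far [565.  122.1  48. ] 0.07512700092729313
    z=49 top/side [564.9 121.9  49. ] [564.9 120.6  49. ]
two near [524.7 121.6  48.7] 0.05202901524303565
    z=49 top/side [524.7 121.5  49. ] [524.7 121.2  49. ]
slot [549.3  63.5  48.7] 0.031725135314310725
    z=49 top/side [549.2  63.5  49. ] [549.3  63.1  49. ]
plate near-left c [502.8 202.5  52.3] 1.2038805978500255
    z=49 top/side [502.3 203.5  49. ] [503.2 207.8  49. ]
plate near-right c [502.7 152.6  50.8] 0.43655864256897936
    z=49 top/side [503.  153.1  49. ] [502.4 155.3  49. ]
plate far right [599.8 155.1  47.4] 0.7522078821691615
    z=49 top/side [599.9 154.7  49. ] [599.2 152.6  49. ]
plate far left [599.7 205.3  46.7] 0.081661437158898
    z=49 top/side [599.3 204.5  49. ] [599.6 201.6  49. ]
rib4 front [484.3  34.3  48.7] 0.5558642681468786
    z=49 top/side [484.   34.2  49. ] [484.6  33.9  49. ]
rib2 front [484.4 151.   48.2] 1.1136217955778545
    z=49 top/side [483.9 150.7  49. ] [485.1 149.9  49. ]
rib3 front [484.4  92.7  48. ] 0.29901429001490165
    z=49 top/side [484.2  92.5  49. ] [484.6  91.4  49. ]
rib1 front [483.1 209.4  46.4] 0.2873280089234928
    z=49 top/side [483.2 208.5  49. ] [483.2 205.2  49. ]
FL [ 570.5 -197.     6.9] 2.588407216485057
FR [ 565.8 -329.1    5.4] 1.7978177817051186
NL [ 400.1 -193.7    9.9] 0.1323500792260662
NR [ 398.9 -326.3    5.4] 3.655891309752216
bottle cap [716.8 325.4 150. ]
(array([699.4, 298.6, 201.4]), np.float64(1.7870287080663998))
```

```bash
cat > d.py <<'E'
# python3 d.py x y z tilt : row (tool axes) from the present pose to that TCP pose, tool y = -world y, tilted by tilt about tool y
import sys; from h import *
x,y,z,a=map(float,sys.argv[1:]); s=ctrl.sense()
M=R.from_quat(s['ee_rot'],scalar_first=True); G=R.from_euler('x',np.pi)*R.from_euler('y',a)
print(np.round(M.inv().apply(np.array([x,y,z])-s['eef_pos']),1),np.round((M.inv()*G).as_rotvec(),3),'F',np.round(s['force'],1),'t',round(s['time_s'],2),np.round(s['eef_pos'],1),'grip',s['grip_width'],s['grip_force'])
E
python3 d.py 509 230 280 0
python3 steer.py '[[556,-584,100,0,0,0.319],[556,-584,100,0,0,0.319],[556,-584,100,0,0,0.319],[556,-584,100,0,0,0.319],[556,-584,100,0,0,0.319],[556,-584,100,0,0,0.319],[556,-584,100,0,0,0.319],[556,-584,100,0,0,0.319]]' 1.0
python3 d.py 509 230 280 0; python3 d.py 509 230 280 0.3
```

```text
[ 555.4 -583.7  125. ] [-0.001 -0.     0.319] F [-0.3 -1.3  0.1] t 0.1 [ 164.5 -498.5  404.2] grip 1.001147023047257 0.0
time_s: 0.9
eef_pos: [334.6, -137.8, 355.3]
ee_rot: [0.0, 1.0, -0.0, 0.0]
force: [0.1, -0.8, -0.4]
grip_width: 1.003
grip_force: 0.0
[ 174.1 -368.    75.3] [ 0.    -0.    -0.001] F [ 0.1 -0.8 -0.4] t 0.9 [ 334.6 -137.8  355.3] grip 1.0030129160699068 0.0
[ 174.1 -368.    75.3] [ 0.     0.3   -0.001] F [ 0.1 -0.8 -0.4] t 0.9 [ 334.6 -137.8  355.3] grip 1.0030129160699068 0.0
```

```bash

python3 steer.py '[[174,-368,75,0,0,0],[174,-368,75,0,0,0],[174,-368,75,0,0,0],[174,-368,75,0,0,0],[174,-368,75,0,0,0],[174,-368,75,0,0,0],[174,-368,75,0,0,0],[174,-368,75,0,0,0]]'
python3 steer.py '[[4,0,0,0,0.15,0],[4,0,0,0,0.3,0],[4,0,0,0,0.3,0],[4,0,0,0,0.3,0]]'
python3 d.py 509 230 230 0.3; python3 - <<'E'
from h import *
t=ctrl.capture('top');s=ctrl.capture('side')
a=cv2.resize(t[150:290,100:300,::-1],None,fx=4,fy=4,interpolation=2)
cv2.imwrite('pics/t2.png',a)
cv2.imwrite('pics/s2.png',cv2.resize(s[40:240,190:430,::-1],None,fx=3,fy=3,interpolation=2))
E
```

```text
time_s: 1.7
eef_pos: [503.0, 218.0, 282.3]
ee_rot: [0.0, 1.0, 0.0, -0.0]
force: [0.7, -0.6, 0.6]
grip_width: 0.999
grip_force: 0.0
time_s: 2.1
eef_pos: [506.4, 215.7, 282.9]
ee_rot: [0.0, 0.989, -0.0, 0.147]
force: [-0.6, 0.4, 0.8]
grip_width: 1.006
grip_force: 0.0
[-12.9 -14.3  51.4] [ 0.     0.004 -0.   ] F [-0.6  0.4  0.8] t 2.1 [506.4 215.7 282.9] grip 1.0055074678340128 0.0
```

View pics/t2.png

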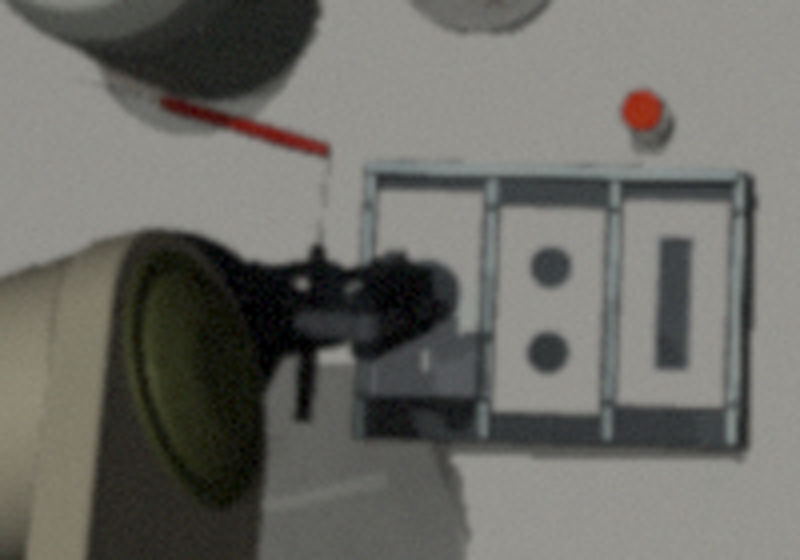

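View pics/s2.png

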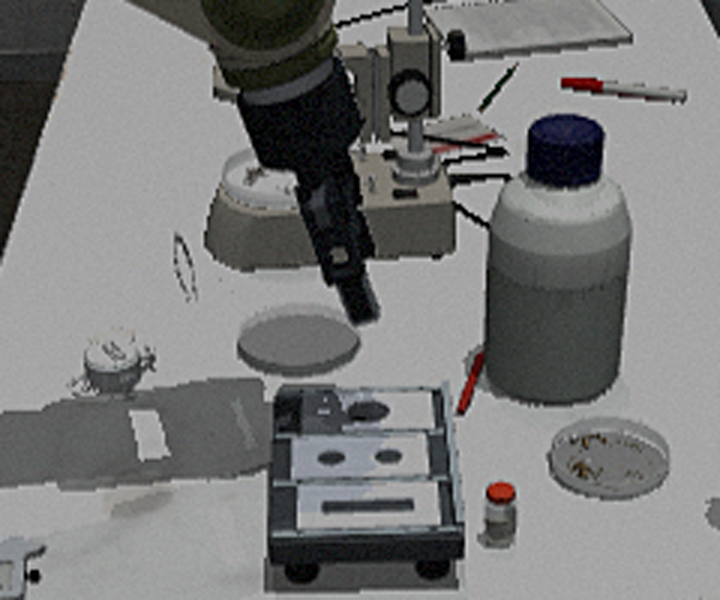

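The gripper hangs over the left lane. In the side crop, the near finger's tip edge runs from about (345,322) to (378,318). In the top crop the fingertip end is at about (455,290), just beside the window. I'll check the tip geometry against the model.

```bash
python3 - <<'E'
from h import *
np.set_printoptions(precision=1,suppress=True)
s=ctrl.sense(); M=R.from_quat(s['ee_rot'],scalar_first=True).as_matrix(); p=s['eef_pos']
S=lambda u,v:((u+.5)/3-.5+190,(v+.5)/3-.5+40)
for uv in((345,322),(378,318)):
    o,d=ray('side',S(*uv))
    for y in (p[1]-57,p[1]-43):
        X=o+d*(y-o[1])/d[1]; print(X,'tool',(X-p)@M)
for L in(160,173):
  for y in (43,57):
    P=p+np.array([[-11,y,L],[11,y,L]])@M.T
    print(L,y,(proj('side',P)-[190,40])*3,(proj('top',P)-[100,150])*4)
E
```

```text
[537.4 158.5 134.9] tool [-13.9  57.  150.7]
[537.4 172.5 126.9] tool [-16.3  43.  158.4]
[560.1 158.5 137.4] tool [  8.5  56.9 155. ]
[560.3 172.5 129.4] tool [  6.4  42.9 162.7]
160 43 [[352.  320.8]
 [382.1 311.9]] [[389.5 293.4]
 [387.2 242.4]]
160 57 [[352.3 331.1]
 [382.7 322.1]] [[422.2 294.3]
 [420.1 243.2]]
173 43 [[357.9 336.3]
 [387.8 327.5]] [[398.5 287.4]
 [396.4 237.1]]
173 57 [[358.2 346.6]
 [388.4 337.8]] [[430.7 288.2]
 [428.7 237.9]]
```

```bash

python3 steer.py '[[-10,-14.3,50,0,0,0],[-10,-14.3,50,0,0,0],[-10,-14.3,50,0,0,0]]'
python3 d.py 511 230 210 0.3; python3 - <<'E'
from h import *
t=ctrl.capture('top');s=ctrl.capture('side')
a=cv2.resize(t[185:275,170:270,::-1],None,fx=6,fy=6,interpolation=2)[:520]
b=cv2.resize(s[120:230,270:350,::-1],None,fx=5,fy=5,interpolation=2)[:520]
o=np.zeros((550,800,3),np.uint8); a=a[:,:450]; b=b[:,:350]; o[:a.shape[0],:a.shape[1]]=a; o[:b.shape[0],450:450+b.shape[1]]=b
cv2.imwrite('pics/c3.png',o)
E
```

```text
time_s: 2.5
eef_pos: [511.9, 229.9, 232.1]
ee_rot: [0.0, 0.989, -0.0, 0.148]
force: [0.0, 0.3, 1.3]
grip_width: 0.998
grip_force: 0.0
[-7.3 -0.1 20.8] [0.001 0.003 0.   ] F [0.  0.3 1.3] t 2.5 [511.9 229.9 232.1] grip 0.9978753425552619 0.0
```

View pics/c3.png

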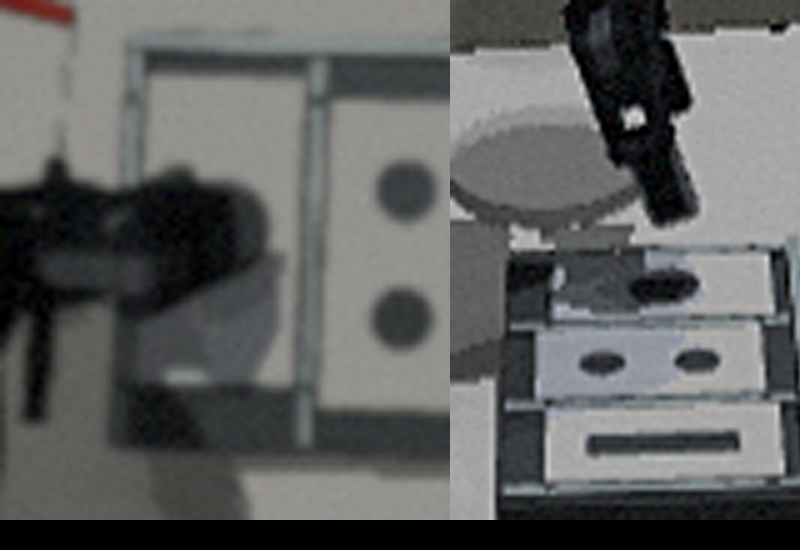

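The finger tip, at columns 652–695 in the side half, lines up along x inside the window, which spans columns 631–699. Next I'll lower it carefully with force checks.

```bash

python3 steer.py '[[-4,0,12,0,0,0],[-8,0,24,0,0,0],[-8,0,24,0,0,0],[-8,0,24,0,0,0]]'
python3 d.py 511 230 203 0.3
python3 steer.py '[[-0.3,0,1,0,0,0],[-0.6,0,2,0,0,0],[-0.6,0,2,0,0,0]]' | grep -E 'eef|force'
python3 d.py 511 230 203 0.3
```

```text
time_s: 3.0
eef_pos: [511.2, 230.1, 206.7]
ee_rot: [0.0, 0.989, -0.0, 0.149]
force: [-0.1, -0.1, 0.4]
grip_width: 1.002
grip_force: 0.0
[-1.3  0.1  3.5] [ 0.     0.001 -0.   ] F [-0.1 -0.1  0.4] t 3.0 [511.2 230.1 206.7] grip 1.0023968681135147 0.0
eef_pos: [511.3, 230.2, 205.0]
force: [0.3, 0.3, 0.5]
grip_force: 0.0
[-0.9  0.2  1.8] [ 0. -0. -0.] F [0.3 0.3 0.5] t 3.3 [511.3 230.2 205. ] grip 0.9968465988434934 0.0
```

```bash

python3 steer.py '[[-0.3,0,1,0,0,0],[-0.3,0,1,0,0,0]]' | grep -E 'eef|force'
python3 steer.py '[[-0.3,0,1,0,0,0],[-0.3,0,1,0,0,0]]' | grep -E 'eef|force'
python3 - <<'E'
from h import *
s=ctrl.capture('side')
cv2.imwrite('pics/s4.png',cv2.resize(s[130:230,270:350,::-1],None,fx=6,fy=6,interpolation=2)[:600])
E
```

```text
eef_pos: [511.3, 230.1, 203.8]
force: [0.2, -0.5, -0.7]
grip_force: 0.0
eef_pos: [511.2, 230.1, 202.7]
force: [0.6, 0.1, 0.2]
grip_force: 0.0
```

View pics/s4.png

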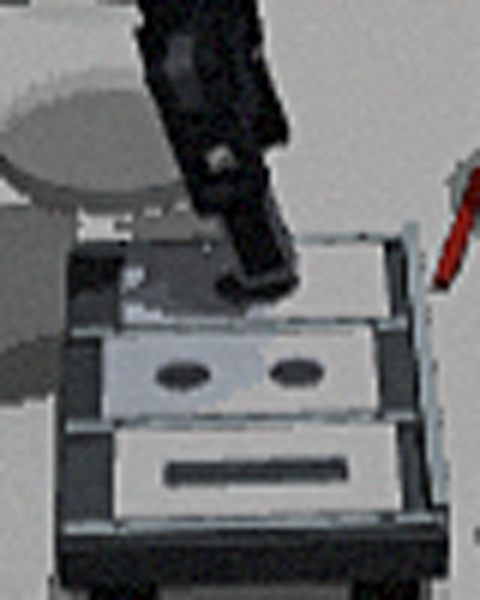

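The fingertip sits over the window at about (258,280). There is no contact force yet, so it is at the window's mouth or inside it. I'll creep further until it touches.

```bash

python3 steer.py '[[-0.3,0,1,0,0,0],[-0.3,0,1,0,0,0]]' | grep -E 'eef|force'
python3 steer.py '[[-0.3,0,1,0,0,0],[-0.3,0,1,0,0,0]]' | grep -E 'eef|force'
```

```text
eef_pos: [511.3, 230.1, 201.7]
force: [-0.5, -0.3, 0.5]
grip_force: 0.0
eef_pos: [511.3, 230.1, 200.6]
force: [0.3, -0.8, -0.9]
grip_force: 0.0
```

```bash

python3 steer.py '[[-0.3,0,1,0,0,0],[-0.3,0,1,0,0,0]]' | grep -E 'eef|force:'
python3 steer.py '[[-0.3,0,1,0,0,0],[-0.3,0,1,0,0,0]]' | grep -E 'eef|force:'
```

```text
eef_pos: [511.4, 230.2, 200.1]
force: [-3.0, 0.1, 6.1]
grip_force: 2.4
eef_pos: [511.4, 230.2, 199.8]
force: [-6.4, -0.8, 12.6]
grip_force: 6.0
```

```bash

python3 steer.py '[[0.3,0,-1.3,0,0,0],[-3.5,0,-2.5,0,0,0],[-7.3,0,-3.7,0,0,0],[-11.1,0,-4.8,0,0,0],[-11.1,0,-4.8,0,0,0]]' | grep -E 'eef|force'
python3 steer.py '[[-3.8,0,-1.2,0,0,0],[-7.6,0,-2.4,0,0,0],[-7.6,0,-2.4,0,0,0]]' | grep -E 'eef|force'
```

```text
eef_pos: [499.0, 230.2, 200.1]
force: [-0.1, 0.3, 4.3]
grip_force: 1.9
eef_pos: [491.0, 230.2, 200.1]
force: [0.3, -0.1, 5.2]
grip_force: 2.3
```

```bash
python3 - <<'E'
from h import *
s=ctrl.capture('side')
cv2.imwrite('pics/s5.png',cv2.resize(s[130:230,270:350,::-1],None,fx=6,fy=6,interpolation=2)[:600])
E
```

```text
(no output)
```

View pics/s5.png

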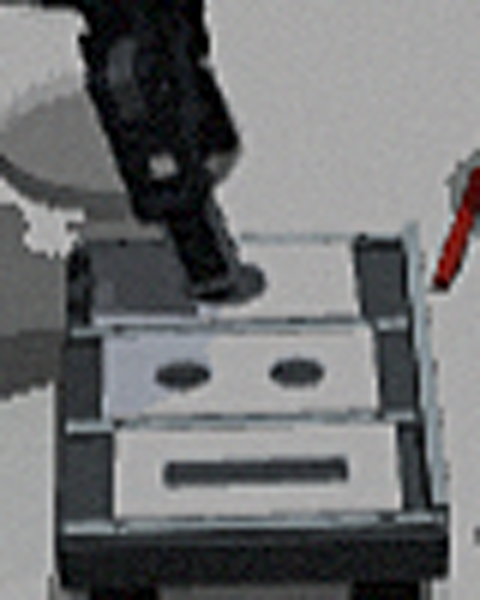

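The window's near rim is caught, and the plate's far edge has moved from column 387 to 357, about 10 mm. I'll drag another 40 mm.

```bash

python3 steer.py '[[-4.8,0,-1.5,0,0,0],[-9.5,0,-3,0,0,0],[-14.3,0,-4.4,0,0,0],[-19.1,0,-5.9,0,0,0],[-19.1,0,-5.9,0,0,0]]' | grep -E 'eef|force'
python3 steer.py '[[-4.8,0,-1.5,0,0,0],[-9.5,0,-3,0,0,0],[-14.3,0,-4.4,0,0,0],[-17.2,0,-5.3,0,0,0],[-17.2,0,-5.3,0,0,0],[-17.2,0,-5.3,0,0,0]]' | grep -E 'eef|force'
python3 - <<'E'
from h import *
t=ctrl.capture('top');s=ctrl.capture('side')
a=cv2.resize(t[185:285,180:255,::-1],None,fx=6,fy=6,interpolation=2)
b=cv2.resize(s[130:230,270:340,::-1],None,fx=5,fy=5,interpolation=2)
o=np.zeros((600,800,3),np.uint8); o[:600,:450]=a; o[:500,450:]=b
cv2.imwrite('pics/c6.png',o)
E
```

```text
eef_pos: [470.7, 230.2, 200.1]
force: [-0.6, -0.4, 6.0]
grip_force: 2.9
eef_pos: [452.9, 230.2, 200.0]
force: [1.1, 1.1, 6.9]
grip_force: 3.5
```

View pics/c6.png

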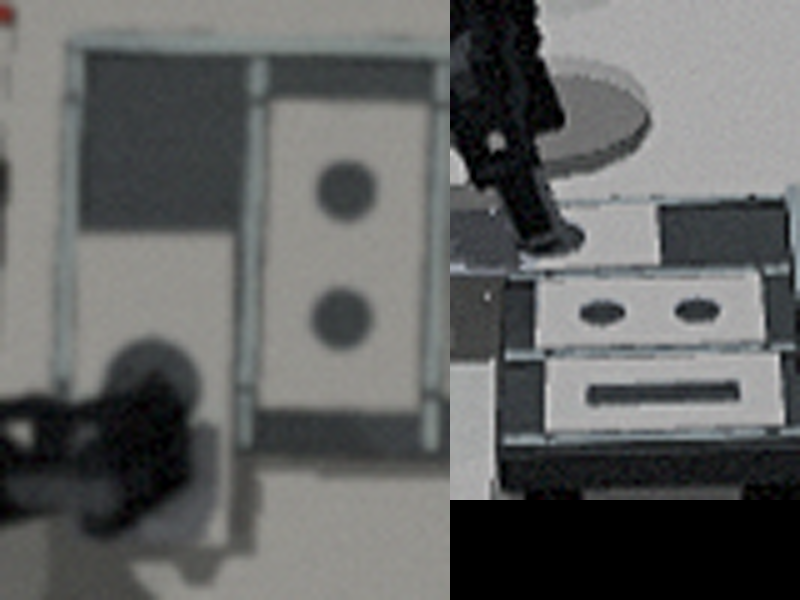

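The plate now overhangs: in the top crop its far edge is at row 232 and its front edge at row 548, with sides at columns 77–236. I'll compute its pose and lift the finger out.

```bash

python3 steer.py '[[6,0,-15,0,0,0],[18,0,-50,0,0,0],[18,0,-60,0,0,0]]' | grep -E 'eef|force'
python3 - <<'E'
from h import *
np.set_printoptions(precision=1,suppress=True)
T=lambda u,v:((u+.5)/6-.5+180,(v+.5)/6-.5+185)
for p in((77,231),(236,233),(228,548),(155,232),(73,400),(232,400)): print(p,onz('top',T(*p),49))
E
python3 d.py 466 178.5 260 0
```

```text
eef_pos: [452.7, 230.2, 264.6]
force: [0.1, 0.0, 0.5]
grip_force: 0.0
(77, 231) [550.  205.7  49. ]
(236, 233) [550.6 155.8  49. ]
(228, 548) [452.9 154.1  49. ]
(155, 232) [550.3 181.2  49. ]
(73, 400) [497.3 204.5  49. ]
(232, 400) [498.6 154.8  49. ]
[11.4 51.7  8.3] [-0.001 -0.301 -0.001] F [0.1 0.  0.5] t 6.9 [452.7 230.2 264.6] grip 1.0003482142556874 0.0
```

```bash

python3 steer.py '[[11.4,51,8.3,0,-0.15,0],[11.4,51,8.3,0,-0.3,0],[11.4,51,8.3,0,-0.3,0],[11.4,51,8.3,0,-0.3,0]]' | grep -E 'eef|force'
python3 d.py 466 179.3 198 0
```

```text
eef_pos: [465.6, 179.5, 257.2]
force: [0.1, 0.3, -0.4]
grip_force: 0.0
[ 0.3  0.1 59.2] [ 0.    -0.002 -0.   ] F [ 0.1  0.3 -0.4] t 7.3 [465.6 179.5 257.2] grip 1.0029621389504673 0.0
```

```bash

python3 steer.py '[[0,0,20,0,0,-0.017],[0,0,40,0,0,-0.017],[0,0,52,0,0,-0.017],[0,0,59,0,0,-0.017],[0,0,59,0,0,-0.017]]' | grep -E 'eef|force'
python3 steer.py '[[0,0,0,0,0,0],[0,0,0,0,0,0],[0,0,0,0,0,0],[0,0,0,0,0,0],[0,0,0,0,0,0],[0,0,0,0,0,0]]' 0.4 30 | grep -E 'eef|force|width'
python3 d.py 466 179.3 198 0
```

```text
eef_pos: [465.8, 179.5, 198.5]
force: [-0.2, 0.3, 0.9]
grip_force: 0.0
eef_pos: [466.3, 179.2, 199.6]
force: [-1.0, 0.1, 6.6]
grip_width: 0.574
grip_force: 30.3
[-0.3 -0.1  1.6] [-0.    -0.001  0.017] F [-1.   0.1  6.6] t 8.4 [466.3 179.2 199.6] grip 0.5736763957930024 30.289941430091858
```

```bash

python3 steer.py '[[0,0,-2,0,0,0],[0,0,-5,0,0,0],[0,0,-12,0,0,0],[0,0,-25,0,0,0],[0,0,-40,0,0,0],[0,0,-55,0,0,0],[0,0,-60,0,0,0],[0,0,-60,0,0,0]]' 0.4 40 | grep -E 'eef|force|width'
python3 - <<'E'
from h import *
s=ctrl.capture('side')
cv2.imwrite('pics/s7.png',cv2.resize(s[60:230,230:380,::-1],None,fx=3.5,fy=3.5,interpolation=2))
E
python3 d.py 530 -262 260 0
```

```text
eef_pos: [466.2, 179.1, 259.6]
force: [-0.2, -0.7, -1.0]
grip_width: 0.571
grip_force: 41.3
[ 56.5 442.1  -1.1] [0.    0.    0.017] F [-0.2 -0.5  0.4] t 9.25 [466.  179.1 258.9] grip 0.5692319667012543 41.267682909965515
```

View pics/s7.png

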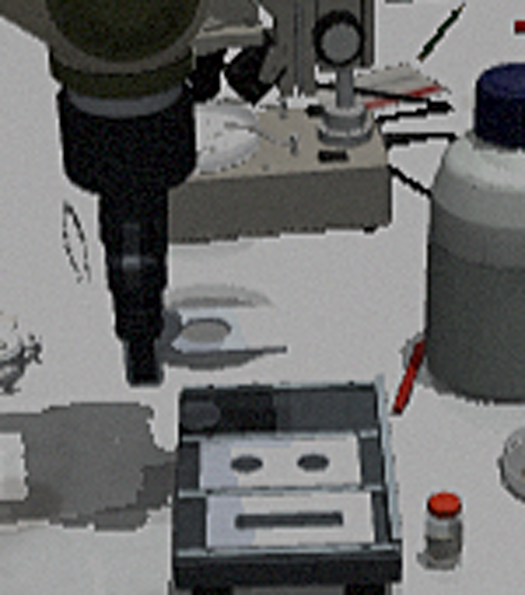

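The plate is held level and clear of the block. However, the fingertips (row 385) reach well below the plate (row ~350), so they would touch the tray floor first. This view was my 11th, one over the limit of 10, so from here I'll work only by numbers. I'll measure how far the tips extend.

```bash
python3 - <<'E'
from h import *
np.set_printoptions(precision=1,suppress=True)
p=np.array([466,179.1,259])
for uv in((130,386),(162,383)):
    q=((uv[0]+.5)/3.5-.5+230,(uv[1]+.5)/3.5-.5+60); o,d=ray('side',q)
    for y in(140,147,154): X=o+d*(y-o[1])/d[1]; print(y,X,'below TCP',p[2]-X[2])
E
```

```text
140 [457.4 140.   93.8] below TCP 165.1852601366677
147 [456.8 147.   89.4] below TCP 169.5736408133223
154 [456.1 154.   85. ] below TCP 173.9620214899768
140 [476.5 140.   95.3] below TCP 163.69083683195072
147 [476.  147.   90.9] below TCP 168.0683026211576
154 [475.5 154.   86.6] below TCP 172.44576841036428
```

```bash

python3 steer.py '[[0,0,15,0,0,0],[0,0,30,0,0,0],[0,0,45,0,0,0],[0,0,53,0,0,0],[0,0,57,0,0,0],[0,0,59,0,0,0],[0,0,59,0,0,0]]' | grep -E 'eef|force|width'
python3 steer.py '[[0,0,0,0,0,0],[0,0,0,0,0,0],[0,0,0,0,0,0],[0,0,0,0,0,0]]' 0.68 | grep -E 'eef|force|width'
```

```text
eef_pos: [466.2, 179.2, 200.3]
force: [0.7, 0.6, -0.1]
grip_width: 0.573
grip_force: 41.3
eef_pos: [466.2, 179.2, 200.2]
force: [0.3, 0.1, -0.3]
grip_width: 0.677
grip_force: 0.0
```

```bash

python3 steer.py '[[0,0,-4,0,0,0],[0,0,-8,0,0,0],[0,0,-10.5,0,0,0],[0,0,-10.5,0,0,0]]' | grep -E 'eef|force:'
python3 steer.py '[[0,0,0,0,0,0],[0,0,0,0,0,0],[0,0,0,0,0,0],[0,0,0,0,0,0],[0,0,0,0,0,0]]' 0.4 40 | grep -E 'eef|force|width'
python3 steer.py '[[0,0,-2,0,0,0],[0,0,-5,0,0,0],[0,0,-12,0,0,0],[0,0,-25,0,0,0],[0,0,-40,0,0,0],[0,0,-55,0,0,0],[0,0,-60,0,0,0],[0,0,-60,0,0,0]]' | grep -E 'eef|force|width'
python3 - <<'E'
from h import *
np.set_printoptions(precision=1,suppress=True)
s=ctrl.capture('side'); t=ctrl.capture('top'); cv2.imwrite('pics/s8.png',s[:,:,::-1]); cv2.imwrite('pics/t8.png',t[:,:,::-1])
# window and far edge of the plate, sought numerically near their predicted places
p=ctrl.sense()['eef_pos']; z=p[2]-163+2
for n in('side','top'): print(n,proj(n,[[p[0]+36,p[1],z],[p[0]+84,p[1]-25,z],[p[0]+84,p[1]+25,z]]))
E
```

```text
eef_pos: [466.2, 179.2, 211.0]
force: [0.8, -0.3, 0.4]
grip_force: 0.0
eef_pos: [466.2, 179.2, 210.9]
force: [-1.3, -0.8, 5.1]
grip_width: 0.568
grip_force: 40.2
eef_pos: [466.2, 179.1, 271.1]
force: [0.1, -0.9, -0.3]
grip_width: 0.573
grip_force: 41.2
side [[288.2 153.3]
 [311.1 158.9]
 [310.6 146.8]]
top [[195.6 247.8]
 [211.1 220.6]
 [182.6 219.8]]
```

```bash

python3 steer.py '[[-1,15,0,0,0,0],[-3,45,0,0,0,0],[-5,80,0,0,0,0],[-7,120,0,0,0,0],[-9,160,0,0,0,0],[-10,195,0,0,0,0],[-11,220,0,0,0,0],[-11,230,0,0,0,0]]' | grep -E 'eef|force|width'
python3 steer.py '[[-1,15,0,0,0,0],[-3,45,0,0,0,0],[-5,80,0,0,0,0],[-7,120,0,0,0,0],[-9,160,0,0,0,0],[-10,190,0,0,0,0],[-11,209,0,0,0,0],[-11,209,0,0,0,0]]' | grep -E 'eef|force|width'
python3 d.py 447.5 -260 200 0
```

```text
eef_pos: [458.8, -52.8, 269.9]
force: [-0.0, -0.2, -0.2]
grip_width: 0.567
grip_force: 41.3
eef_pos: [451.5, -261.3, 270.1]
force: [0.0, 0.3, -0.3]
grip_width: 0.562
grip_force: 41.3
[-4.  -1.3 70.1] [-0.     0.     0.015] F [ 0.   0.3 -0.3] t 13.75 [ 451.5 -261.3  270.1] grip 0.5624160607627968 41.31037473678589
```

```bash

python3 steer.py '[[-2,0,20,0,0,0],[-4,-1,45,0,0,0],[-4,-1,65,0,0,0],[-4,-1,78,0,0,0],[-4,-1,86,0,0,0],[-4,-1,88,0,0,0],[-4,-1,88,0,0,0]]' | grep -E 'eef|force:'
python3 steer.py '[[0,0,1,0,0,0],[0,0,2,0,0,0],[0,0,2,0,0,0]]' | grep -E 'eef|force:'
python3 steer.py '[[0,0,1,0,0,0],[0,0,2,0,0,0],[0,0,2,0,0,0]]' | grep -E 'eef|force:'
python3 steer.py '[[0,0,1,0,0,0],[0,0,1,0,0,0]]' | grep -E 'eef|force:'
```

```text
eef_pos: [447.7, -259.1, 182.8]
force: [-0.4, 0.5, 0.3]
grip_force: 41.3
eef_pos: [447.5, -259.3, 180.8]
force: [-0.1, 0.2, -0.0]
grip_force: 41.3
eef_pos: [447.5, -259.2, 178.4]
force: [-0.2, -0.3, -1.1]
grip_force: 41.3
eef_pos: [447.5, -259.2, 177.4]
force: [0.3, 0.1, 0.4]
grip_force: 41.3
```

```bash

python3 steer.py '[[0,0,1,0,0,0],[0,0,1,0,0,0]]' | grep -E 'eef|force:'
python3 steer.py '[[0,0,1,0,0,0],[0,0,1,0,0,0]]' | grep -E 'eef|force:'
python3 steer.py '[[0,0,1,0,0,0],[0,0,1,0,0,0]]' | grep -E 'eef|force:'
```

```text
eef_pos: [447.5, -259.2, 176.4]
force: [-0.7, 0.1, -0.0]
grip_force: 41.3
eef_pos: [447.5, -259.2, 175.4]
force: [0.1, 0.5, -0.2]
grip_force: 41.3
eef_pos: [447.5, -259.2, 174.4]
force: [-0.4, 0.3, -0.3]
grip_force: 41.3
```

```bash

python3 steer.py '[[0,0,1,0,0,0],[0,0,1,0,0,0]]' | grep -E 'eef|force:'
python3 steer.py '[[0,0,1,0,0,0],[0,0,1,0,0,0]]' | grep -E 'eef|force:'
python3 steer.py '[[0,0,1,0,0,0],[0,0,1,0,0,0]]' | grep -E 'eef|force:'
```

```text
eef_pos: [447.5, -259.3, 173.8]
force: [-1.0, 0.0, 3.8]
grip_force: 43.7
eef_pos: [447.6, -259.3, 173.7]
force: [-5.4, 2.8, 16.3]
grip_force: 50.3
eef_pos: [447.6, -259.3, 173.7]
force: [-9.7, 6.2, 28.1]
grip_force: 56.7
```

```bash

python3 steer.py '[[0,0,-2.5,0,0,0],[0,0,-2.5,0,0,0],[0,0,-2.5,0,0,0]]' - 20 | grep -E 'eef|force'
python3 steer.py '[[0,0,0,0,0,0],[0,0,0,0,0,0],[0,0,0,0,0,0],[0,0,0,0,0,0],[0,0,0,0,0,0]]' 0.72 | grep -E 'eef|force|width'
python3 steer.py '[[0,0,-5,0,0,0],[0,0,-20,0,0,0],[0,0,-50,0,0,0],[0,0,-90,0,0,0],[0,0,-130,0,0,0],[0,0,-160,0,0,0],[0,0,-160,0,0,0]]' | grep -E 'eef|force|width'
python3 steer.py '[[-30,-40,0,0,0,0],[-60,-80,0,0,0,0],[-90,-120,0,0,0,0],[-110,-160,0,0,0,0],[-110,-200,0,0,0,0],[-110,-200,0,0,0,0]]' | grep -E 'eef|force|width'
python3 - <<'E'
from h import *
np.set_printoptions(precision=1,suppress=True)
for n in('top','side'):
    a=cv2.imread(f'pics/{n}0.png'); b=ctrl.capture(n)[:,:,::-1]; cv2.imwrite(f'pics/{n}9.png',b)
    d=cv2.absdiff(cv2.cvtColor(a,6),cv2.cvtColor(np.ascontiguousarray(b),6))
    # change inside the tray and at the other plates
    P=proj(n,[[483,-260,5]])[0]; w=50; u,v=P.astype(int)
    m=(cv2.GaussianBlur(d,(3,3),0)[v-w:v+w,u-w:u+w]>14).astype(np.uint8)
    k,l,st,c=cv2.connectedComponentsWithStats(m)
    for i in np.argsort(-st[1:,4])[:4]+1: print(n,st[i],onz(n,c[i]+[u-w,v-w],7))
    P=proj(n,[[545,122,49],[549,63,49]])
    for q in P: u,v=q.astype(int); print('other plate diff',d[v-6:v+7,u-8:u+9].mean())
E
```

```text
eef_pos: [447.5, -259.2, 173.8]
force: [1.1, -0.0, 2.3]
grip_force: 42.8
eef_pos: [447.5, -259.2, 174.0]
force: [0.5, -0.6, 0.7]
grip_width: 0.719
grip_force: 0.0
eef_pos: [447.8, -259.4, 338.4]
force: [-0.4, -0.7, -0.7]
grip_width: 0.717
grip_force: 0.0
eef_pos: [333.0, -57.9, 333.7]
force: [0.2, -0.4, -0.2]
grip_width: 0.722
grip_force: 0.0
top [35 28  3  8 16] [ 519.2 -231.     7. ]
top [37 74  3  4  9] [ 435.  -235.9    7. ]
top [37 49  1  8  8] [ 479.3 -234.     7. ]
top [57 47  1  2  2] [ 490. -272.    7.]
other plate diff 2.3665158371040724
other plate diff 2.3891402714932126
side [  20   36   63   31 1500] [ 483.  -261.7    7. ]
other plate diff 5.081447963800905
other plate diff 4.8099547511312215
```

```bash
python3 - <<'E'
from h import *
np.set_printoptions(precision=1,suppress=True)
a=cv2.imread('pics/side0.png',0);b=cv2.imread('pics/side9.png',0)
P=proj('side',[[483,-260,5]])[0]; u,v=P.astype(int); w=50
m=(cv2.GaussianBlur(cv2.absdiff(a,b),(3,3),0)[v-w:v+w,u-w:u+w]>14).astype(np.uint8)
h=cv2.convexHull(cv2.findContours(m,0,1)[0][0] if False else max(cv2.findContours(m,0,1)[0],key=cv2.contourArea))
q=cv2.approxPolyDP(h,4,True)[:,0]
for c in q: print(c,onz('side',c+[u-w,v-w],7))
print('expected flat px',proj('side',[[x,y,7] for x,y in((435.5,-234),(531.5,-234),(531.5,-284),(435.5,-284))])-[u-w,v-w])
print(ctrl.sense()['time_s'],ctrl.sense()['force'])
E
```

```text
[80 37] [ 530.6 -234.8    7. ]
[81 62] [ 531.6 -285.7    7. ]
[21 66] [ 437.6 -289.8    7. ]
[23 39] [ 436.8 -235.4    7. ]
expected flat px [[22.3 38.4]
 [80.6 36.6]
 [80.9 61.1]
 [20.  63. ]]
18.65 [0.1 0.  0.4]
```

```bash
python3 -c "
from rig import ctrl
print(ctrl.finish_job())"
```

```text
the job is handed in; nothing more can be done
None
```

The round-window plate is lying in the tray, about 2 mm from its centre and flat as far as the side camera shows; the other two plates show no movement, and I handed the job in at about 18.7 s (no verdict came back), but I viewed 11 pictures against the limit of 10, and I put the plate back on the block once to re-grip it nearer the fingertips.

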